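# Pack out the mould clamp box with the packer that fits

## Robot

A 6-joint arm with a two-finger parallel gripper is mounted at the origin on a cart in front of the work surface, level with it; the furniture and walls round the work are solid. World frame = base frame: x ahead of the robot, y to its left, z up, the work surface at z = 0. Lengths are in m, angles in rad, forces in N, time in s.
With the tool pointing down it reaches from about 0.35 to 0.975 m from the base axis. Payload 4.9 kg.
Tool frame: the origin (TCP) lies midway between the tips of the shut fingers; the grasp point (between the pads) lies 19 mm behind it (ctrl.tcp_to_grasp is the distance from the TCP to the grasp point, in m); z points along the fingers, y is the line along which they close (so a half turn about z gives the same grasp; the last joint's range is limited). The gripper opens to 85 mm and grips with 20 to 120 N. Pads are 22 mm wide; open, the fingers measure 114 mm over their backs; the gripper's body (76 mm by 85 mm) begins 54 mm behind the grasp point. The pads swing forward as they close: fully open they stand 13 mm farther back than shut.
Start: joints at [-1.305, 0.053, 1.613, -0, 1.476, -0.119], TCP at [0.235, -0.579, 0.194] pointing down, gripper open.
Joint ranges: [-3.01, 3.01], [-1.01, 2.22], [0.06, 2.58], [-1.02, 4.17], [0.09, 2.62], [-3.14, 3.14]. Speed limits (rad/s): [2.57, 2.57, 3.14, 3.14, 3.14, 3.14].

## Interface

Orientations are given as a rotation vector (axis times angle).
In Python, from station import ctrl, workorder, sensors, get_image, camera_params gives the robot as it stands (ctrl), with the cameras as plain functions, the job (workorder) and the readings (sensors).
- The arm moves only by the tool jog_arm, called after "Emit:" as name(argument=value, ...) on one line, values as JSON. Schema: {"type":"object","properties":{"deltas":{"type":"array","items":{"type":"number"},"minItems":7,"maxItems":140},"force":{"type":"number"},"only":{"type":"string"},"quiet":{"type":"boolean"},"lines":{"type":"string"}},"required":["deltas"],"additionalProperties":false}. deltas is one flat list of numbers that holds 1 to 20 rows one after another, with no inner brackets; each row has 7 numbers: the finger opening in m, then dx, dy, dz in fractions of the full range, 1 being 0.5 m, then a rotation vector rx, ry, rz in a scale on which 1.0 is 4 rad; each row is the pose to reach, as a shift and turn from the pose commanded when the call began, along the tool's axes at that moment; what a row does not reach only later rows make up. A row lasts 1/12 s, in which the tool goes at most 0.0417 m and 0.125 rad, less where a joint would pass 70% of its speed; a pose out of reach is approached as far as the arm can. The fingers move at their own pace and stop on an object; force is the grip in N (left out, the last holds). Time passes only in rows, so rows that do not move let the fingers close. The tool returns the time, the measured TCP pose, the force, the opening and the grip force at its end. only (a regular expression) keeps the lines of the reply that match it, lines (a string "A,B") keeps lines A to B, and quiet returns only ok. A shift or turn number past 1, either way, is cut back to 1. Input that does not fit is refused with a message, and nothing moves.
- sensors.get_obs(): the state, without advancing time (a new reading comes with each control period).
- get_image(name): name is "scene" or "top" or "wrist"; returns the picture (384x512x3 uint8, red, green, blue); there is no depth.
- camera_params(name): a dict with "fx", "fy", "cx", "cy" (pixels), "T" (4x4, takes a point from camera to world coordinates); the wrist camera has in their place "tool_from_camera" (4x4, takes a point from camera to tool coordinates, whose origin is the TCP and whose axes are the flange's). Camera axes: x right, y down, z forward; pixel columns grow to the right and rows downward; lengths in m; the calibration is good to about 2 mm. A picture is of the moment at which its call begins: read the wrist's pose just before it. camera_params takes no time and is no camera call.
- workorder.finish_job(): hands the job in; it is judged then, once.
The state is a dict: "t": time; "q": joint angles; "dq": joint speeds; "effort": joint torques, N m; "tool_pos": TCP position; "tool_rot": TCP orientation; "contact_force": force on the tool from outside, world axes, zero at the start; "wrist_torque": the same for the moment, N m; "opening": finger opening in m; "grip_force": force on a finger pad.
Only numpy, scipy, OpenCV 4.12 (cv2) and the standard library are available. Lean on these libraries where they do the work, as an engineer would, in place of code of your own. Each camera call takes 0.05 s, during which the arm holds its last target. There are 200 camera calls.

## Task

The silicone mould in the aluminium clamp box must be held tight: find by feel which of the four upright plywood packers, alike but for their thickness, fills the gap between the mould and the sprung blue board, and push it down into the gap, squarely and fully home on the box floor, so that it holds the blue board pressed back. Do not force one that is too thick or shift the mould; leave the other three packers standing on the bench, and the bottles and the jar where they are.

Things in the scene. Friction and masses are not known exactly. Their poses are not given: they have to be found in the camera images.
- clamp_box: fixed open aluminium box, outside 220 (x) x 142 (y) mm, walls 10 mm thick, their tops 46 mm above the bench, floor 8 mm thick; origin at the centre of its underside. The gap to pack lies along x between the blue board (-x side) and the pink mould (+x side), and is 122 mm wide in y. A black screw knob stands out beyond the +x wall
- pressure_board (a joint): sprung blue board in the box: metres pressed back towards the box's -x; 0 = out, its upright face then at x = -70 mm in the box frame; hard stop at 8 mm; 2 N (out) to 5.2 N (back). From 34 to 52 mm (top) above the bench its face leans back 10 mm as a lead-in, so that a packer pushed straight down presses it back
- mould_face (a point): middle of the pink mould's face towards the blue board, 44 mm above the bench; the face is square to the box's x, its top 50 mm above the bench. The gap from the blue board's face (out) to this face is 20 to 39 mm; the right packer is 0.5 to 8 mm thicker (best 2 to 7). The mould slips if pushed with about 60 N
- packer_a: upright plywood packer with grey top, standing on its long edge: 110 mm long (y), 80 mm high (z), unmarked thickness along x; origin at the centre of its underside; lower edges rounded 4 mm; 150 to 230 g. The four are 26, 31, 36 and 41 mm thick, one each; which is which is not told. Grip it across the thickness near the top: when seated, 38 mm stands above the mould
- packer_b: upright plywood packer with grey top, standing on its long edge: 110 mm long (y), 80 mm high (z), unmarked thickness along x; origin at the centre of its underside; lower edges rounded 4 mm; 150 to 230 g. The four are 26, 31, 36 and 41 mm thick, one each; which is which is not told. Grip it across the thickness near the top: when seated, 38 mm stands above the mould
- packer_c: upright plywood packer with grey top, standing on its long edge: 110 mm long (y), 80 mm high (z), unmarked thickness along x; origin at the centre of its underside; lower edges rounded 4 mm; 150 to 230 g. The four are 26, 31, 36 and 41 mm thick, one each; which is which is not told. Grip it across the thickness near the top: when seated, 38 mm stands above the mould
- packer_d: upright plywood packer with grey top, standing on its long edge: 110 mm long (y), 80 mm high (z), unmarked thickness along x; origin at the centre of its underside; lower edges rounded 4 mm; 150 to 230 g. The four are 26, 31, 36 and 41 mm thick, one each; which is which is not told. Grip it across the thickness near the top: when seated, 38 mm stands above the mould
- red_bottle: red pigment bottle with white cap, 38 mm diameter, 99 mm high, origin at the centre of its underside; loose bystander
- blue_bottle: blue pigment bottle with white cap, 38 mm diameter, 100 mm high, origin at the centre of its underside; loose bystander
- spray_bottle: white bottle with pink cap, 52 mm diameter, 165 mm high, origin at the centre of its underside; loose bystander
- jar: clear jar with white lid, 64 mm diameter, 85 mm high, origin at the centre of its underside; loose bystander

How it is judged:
By the outcome, as a careful person would: the job done as asked, in the order asked, and still so for the second after the job is handed in, with the robot touching nothing.
It also fails if it takes over 67 s, if anything falls off the work surface, if the arm or the gripper's body presses on something with over 40 N, if the wrist force passes 120 N, or if a joint passes its speed limit or range.

## Working session

There is one attempt and no reset: what is moved stays moved. The work goes in short steps, Python scripts to look and compute and a tool call to move; the robot and the scene stay as the last step left them, time stands still between calls to the robot, and variables do not carry over. Pictures are saved under pics/ and viewed, at most 10 in all, crops included, and the job is handed in when it is done.

```bash
ls; mkdir -p pics
```

Run:
```python
from station import ctrl, workorder, sensors, get_image, camera_params
import cv2,numpy as np
for n in("top","scene"):
    im=get_image(n); cv2.imwrite(f"pics/{n}0.png",cv2.resize(im[:,:,::-1],(800,600),interpolation=cv2.INTER_CUBIC))
    cv2.imwrite(f"pics/{n}_raw.png",im[:,:,::-1])
    p=camera_params(n);print(p)
print(sensors.get_obs())
```

```text
pics
station.py
{'fx': 478.4683678107861, 'fy': 478.4683678107861, 'cx': 254.52989455499278, 'cy': 196.871075499244, 'T': array([[-0.00322255, -0.99109334,  0.13313004,  0.33735077],
       [-0.99998773,  0.00269294, -0.00415803,  0.00485161],
       [ 0.00376248, -0.1331418 , -0.99108986,  1.76125655],
       [ 0.        ,  0.        ,  0.        ,  1.        ]])}
{'fx': 476.6788996698568, 'fy': 476.6788996698568, 'cx': 246.19382884332904, 'cy': 188.22751009953757, 'T': array([[-0.87013045, -0.31529185,  0.37876649,  0.02170011],
       [-0.49271012,  0.54021914, -0.68220233,  0.96820118],
       [ 0.01047593, -0.7802271 , -0.62540861,  0.92586995],
       [ 0.        ,  0.        ,  0.        ,  1.        ]])}
{'t': 0.1, 'q': array([-1.30496657e+00,  5.33193784e-02,  1.61421703e+00, -1.00251073e-05,
        1.47601679e+00, -1.19013586e-01]), 'dq': array([ 0.00056018, -0.00182004, -0.00073725,  0.00075318,  0.00025183,
        0.00243723]), 'effort': array([ 1.52728494e-04, -3.94905818e+01, -3.71363032e+01, -1.74564484e-04,
        3.87080392e-03, -5.09982627e-06]), 'tool_pos': array([ 0.23444668, -0.57864142,  0.19273231]), 'tool_rot': array([-3.08169267e+00, -6.00414659e-01,  2.41348802e-04]), 'contact_force': array([-0.3049037 ,  0.33530011, -0.25050796]), 'wrist_torque': array([0.02947883, 0.01116892, 0.01525606]), 'grip_force': 0.0, 'opening': 0.08526090075228772}
```

View pics/top0.png

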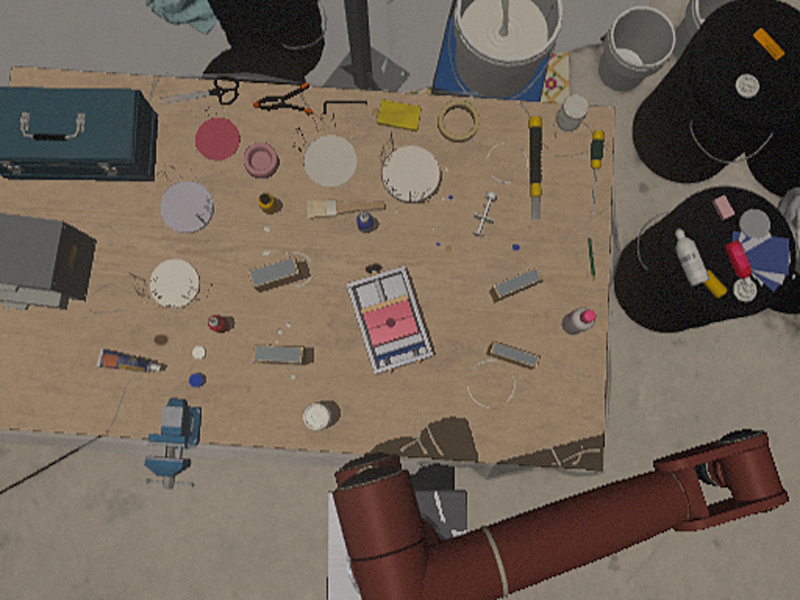

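View pics/scene0.png

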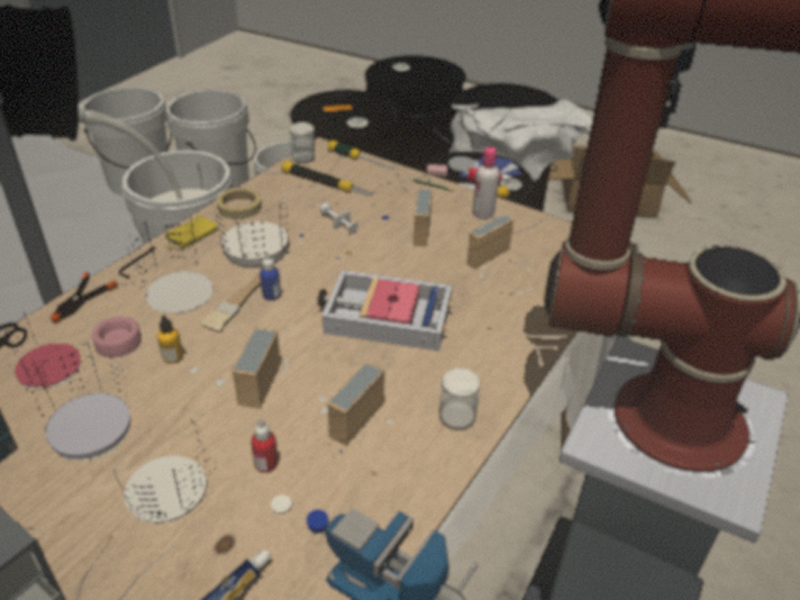

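Top view: box at about (390,320), its +x pointing up and slightly left. Packers are at (275,272), (280,354), (517,284) and (514,354). Enlarging for poses.

Run:
```python
import cv2
im=cv2.imread("pics/top_raw.png")
cv2.imwrite("pics/c1.png",cv2.resize(im[145:265,150:350],None,fx=4,fy=4,interpolation=cv2.INTER_CUBIC))
```

```text
(no output)
```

View pics/c1.png

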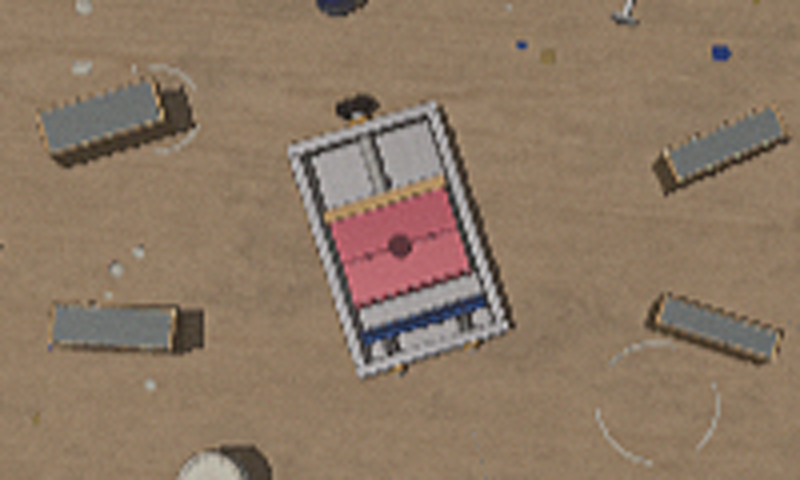

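```bash
python3 -c "
from station import ctrl, workorder, sensors, get_image, camera_params
print(camera_params('wrist'))"
```

Create h.py:
```python
import numpy as np
from scipy.spatial.transform import Rotation as R
from station import ctrl, workorder, sensors, get_image, camera_params
def ray(n,u,v,z,o=None):
    p=camera_params(n)
    if n=="wrist":
        T=np.eye(4);T[:3,:3]=R.from_rotvec(o["tool_rot"]).as_matrix();T[:3,3]=o["tool_pos"]
        T=T@p["tool_from_camera"]
    else: T=p["T"]
    d=T[:3,:3]@[(u-p["cx"])/p["fx"],(v-p["cy"])/p["fy"],1]
    return T[:3,3]+d*(z-T[2,3])/d[2]
def togo(pos,yaw,o=None):
    """shift in tool axes and rotvec to reach TCP pos, pointing down, closing line (tool y) at world angle yaw (mod pi)"""
    o=o or sensors.get_obs(); C=R.from_rotvec(o["tool_rot"])
    best=None
    for k in (0,np.pi):
        a=yaw+k; y=np.array([np.cos(a),np.sin(a),0]); z=np.array([0,0,-1.]); x=np.cross(y,z)
        r=(C.inv()*R.from_matrix(np.c_[x,y,z])).as_rotvec()
        if best is None or np.linalg.norm(r)<np.linalg.norm(best): best=r
    print("shift",np.round(C.inv().apply(np.array(pos)-o["tool_pos"]),4),"rot",np.round(best,3),"q6",round(o["q"][5],2))
```

Run:
```python
from h import *
f=lambda u,v,z: ray("top",150+(u+.5)/4-.5,145+(v+.5)/4-.5,z)
P={"P1":[(40,117),(155,80),(165,120),(52,152)],"P2":[(55,305),(177,310),(173,350),(52,342)],"P3":[(665,150),(778,108),(787,137),(678,183)],"P4":[(668,293),(780,333),(773,360),(658,318)]}
for k,c in P.items():
    q=np.array([f(*p,.08) for p in c]);e=(q[1]+q[2]-q[0]-q[3])/2;t=(q[0]+q[1]-q[2]-q[3])/2
    print(k,q.mean(0).round(4),"len",np.linalg.norm(e).round(4),"th",np.linalg.norm(t).round(4),"thick dir",np.degrees(np.arctan2(e[1],e[0])).round(1)+90)
q=np.array([f(*p,.046) for p in [(290,150),(437,102),(510,325),(365,373)]]);a=q[0]+q[1]-q[2]-q[3]
print("box",q.mean(0),np.degrees(np.arctan2(a[1],a[0])),np.linalg.norm(a)/2, np.linalg.norm(q[0]+q[3]-q[1]-q[2])/2)
for p in [(358,305),(472,270)]: print(f(*p,.05))
for p in [(365,336),(485,300)]: print(f(*p,.052))
o=sensors.get_obs();togo(np.r_[q.mean(0)[:2],.25],np.arctan2(a[1],a[0]))
```

```text
P1 [0.6465 0.2798 0.08  ] len 0.1056 th 0.0355 thick dir 17.099999999999994
P2 [0.4595 0.2664 0.08  ] len 0.107 th 0.0339 thick dir -3.200000000000003
P3 [ 0.6205 -0.2763  0.08  ] len 0.1074 th 0.0295 thick dir 21.599999999999994
P4 [ 0.4586 -0.2658  0.08  ] len 0.1055 th 0.0242 thick dir -20.200000000000003
box [0.54266227 0.01512989 0.046     ] 18.12382231035246 0.21343440084231247 0.1387637048042247
[0.48056396 0.05316466 0.05      ]
[ 0.51178105 -0.04920918  0.05      ]
[0.45263172 0.04682802 0.052     ]
[ 0.48455347 -0.06060355  0.052     ]
shift [ 0.5086 -0.4347 -0.0563] rot [-1.000e-03 -2.000e-03 -1.502e+00] q6 -0.12
```

```bash
python3 -c "
from h import *
togo([.486,-.003,.16],np.radians(17.6))"
```

```text
shift [ 0.4493 -0.439   0.0337] rot [-1.000e-03 -2.000e-03 -1.493e+00] q6 -0.12
```

The rows are not in the units I measure in: shifts go in shares of 0.5 m and turns go in shares of 4 rad. I convert before sending: 0.449 m / 0.5 = 0.898, -0.439 m / 0.5 = -0.878, -1.493 rad / 4 = -0.3733.

Emit:
jog_arm(deltas=[0.085,0.898,-0.878,0,0,0,-0.3733,0.085,0.898,-0.878,0,0,0,-0.3733,0.085,0.898,-0.878,0,0,0,-0.3733,0.085,0.898,-0.878,0,0,0,-0.3733,0.085,0.898,-0.878,0,0,0,-0.3733,0.085,0.898,-0.878,0,0,0,-0.3733,0.085,0.898,-0.878,0,0,0,-0.3733,0.085,0.898,-0.878,0,0,0,-0.3733,0.085,0.898,-0.878,0,0,0,-0.3733,0.085,0.898,-0.878,0,0,0,-0.3733,0.085,0.898,-0.878,0,0,0,-0.3733,0.085,0.898,-0.878,0,0,0,-0.3733,0.085,0.898,-0.878,0,0,0,-0.3733,0.085,0.898,-0.878,0,0,0,-0.3733,0.085,0.898,-0.878,0,0,0,-0.3733,0.085,0.898,-0.878,0.068,0,0,-0.3733,0.085,0.898,-0.878,0.068,0,0,-0.3733,0.085,0.898,-0.878,0.068,0,0,-0.3733,0.085,0.898,-0.878,0.068,0,0,-0.3733,0.085,0.898,-0.878,0.068,0,0,-0.3733])

```text
t: 1.77
tool_pos: [0.4864, -0.005, 0.1613]
tool_rot: [1.857, 2.532, 0.001]
contact_force: [0.4, -0.2, -0.2]
opening: 0.085
grip_force: 0.0
```

Run:
```python
from h import *
import cv2
o=sensors.get_obs(); im=get_image("wrist")[:,:,::-1]
cv2.imwrite("pics/w1raw.png",im); cv2.imwrite("pics/w1.png",cv2.resize(im[:,:],(800,600),interpolation=cv2.INTER_CUBIC))
np.save("w1.npy",np.r_[o["tool_pos"],o["tool_rot"]]); print(o["tool_pos"],o["t"],o["dq"].round(3))
```

```text
[ 0.48643773 -0.00499695  0.16127748] 1.7667 [-0.005 -0.005 -0.006 -0.001 -0.003  0.002]
```

View pics/w1.png

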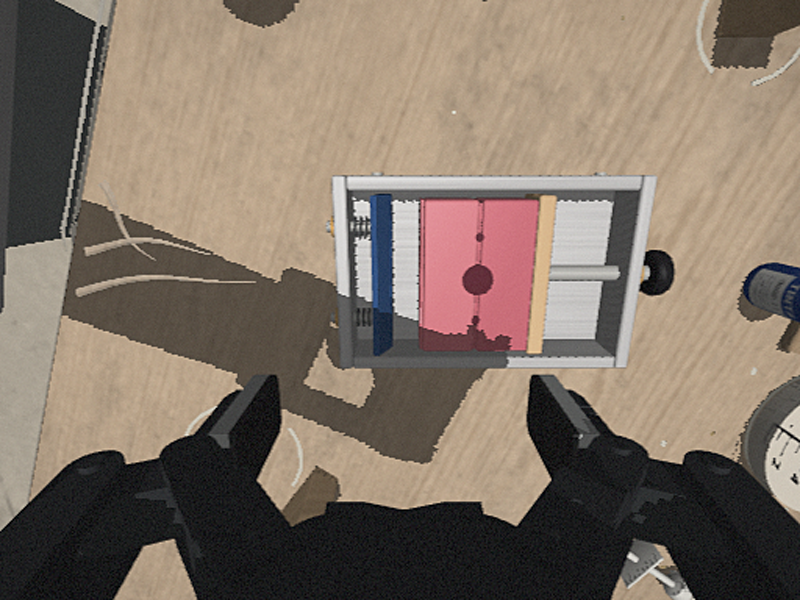

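Wrist view: box spans about (335,180)–(655,365), the blue board is at x≈372–392, and the mould is at 420–538. Enlarging it to read the edges.

Run:
```python
import cv2
im=cv2.imread("pics/w1raw.png")
cv2.imwrite("pics/w1c.png",cv2.resize(im[108:240,205:365],None,fx=5,fy=4.5,interpolation=cv2.INTER_CUBIC))
```

```text
(no output)
```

View pics/w1c.png

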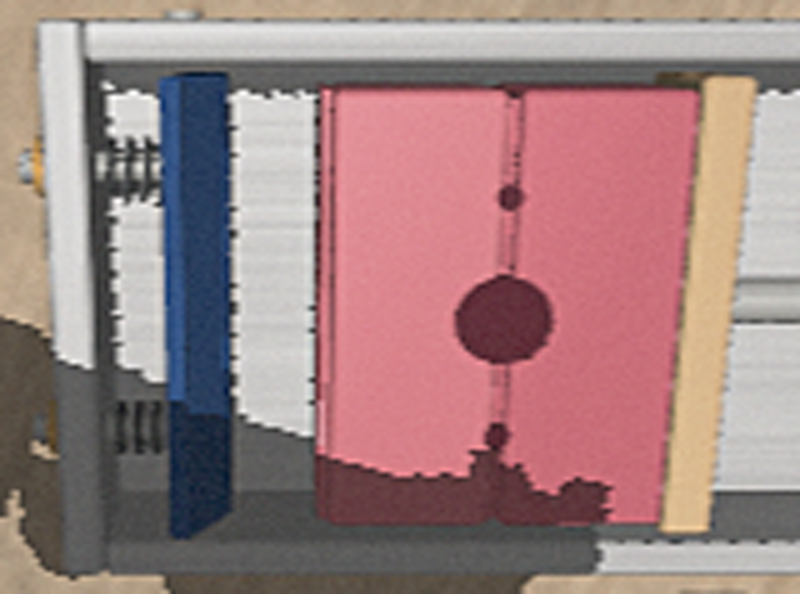

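Run:
```python
from h import *
a=np.load("w1.npy");o=dict(tool_pos=a[:3],tool_rot=a[3:])
f=lambda u,v,z: ray("wrist",205+(u+.5)/5-.5,108+(v+.5)/4.5-.5,z,o)
L=[f(40,22,.046),f(66,573,.046)]  # outer -x top corners
d=L[0]-L[1];yaw=np.arctan2(-d[0],d[1]);print("wall len",np.linalg.norm(d),"yaw",np.degrees(yaw))
ex=np.array([np.cos(yaw),np.sin(yaw),0]);ey=np.array([-ex[1],ex[0],0])
g=(L[0]+L[1])/2; c=g+.110*ex; c[2]=0; print("box centre",c)
def bx(n,u,v,z): p=f(u,v,z)-c; print(n,z,round(p@ex*1e3,1),round(p@ey*1e3,1))
for v in(150,300,450):
    bx("wall inner",np.interp(v,[22,573],[86,104]),v,.046)
    bx("board top front",np.interp(v,[75,537],[183,189]),v,.052)
    bx("board bottom",230,v,.008); bx("board z34",230,v,.034)
    bx("mould top",np.interp(v,[90,520],[333,331]),v,.05)
    bx("mould left top?",318,v,.05); bx("mould left bot",318,v,.008)
p=camera_params("wrist")["tool_from_camera"]
print("cam",(R.from_rotvec(a[3:]).apply(p[:3,3])+a[:3]-c)@np.c_[ex,ey])
```

```text
wall len 0.13993423470386368 yaw 17.334938745366035
box centre [0.54389582 0.01753629 0.        ]
wall inner 0.046 -100.5 40.7
board top front 0.052 -79.9 41.3
board bottom 0.008 -71.3 37.2
board z34 0.034 -70.7 39.7
mould top 0.05 -48.4 41.2
mould left top? 0.05 -51.5 41.2
mould left bot 0.008 -49.9 37.3
wall inner 0.046 -100.6 4.0
board top front 0.052 -80.0 5.4
board bottom 0.008 -71.5 -4.1
board z34 0.034 -70.8 1.5
mould top 0.05 -47.9 5.0
mould left top? 0.05 -51.0 5.0
mould left bot 0.008 -49.3 -4.1
wall inner 0.046 -100.8 -35.4
board top front 0.052 -80.1 -33.2
board bottom 0.008 -71.7 -48.6
board z34 0.034 -71.0 -39.5
mould top 0.05 -47.4 -33.8
mould left top? 0.05 -50.5 -33.8
mould left bot 0.008 -48.7 -48.5
cam [-0.06271757  0.06814195]
```

```bash
python3 -c "
from h import *
togo([.459,-.266,.17],np.radians(-20))"
```

```text
shift [-0.2406 -0.1046 -0.0084] rot [0.002 0.    0.654] q6 -0.47
```

In the tool's units: -0.241 m / 0.5 = -0.482, -0.105 m / 0.5 = -0.21, 0.654 rad / 4 = 0.1635.

Emit:
jog_arm(deltas=[0.085,-0.482,-0.21,-0.016,0,0,0.1635,0.085,-0.482,-0.21,-0.016,0,0,0.1635,0.085,-0.482,-0.21,-0.016,0,0,0.1635,0.085,-0.482,-0.21,-0.016,0,0,0.1635,0.085,-0.482,-0.21,-0.016,0,0,0.1635,0.085,-0.482,-0.21,-0.016,0,0,0.1635,0.085,-0.482,-0.21,-0.016,0,0,0.1635,0.085,-0.482,-0.21,-0.016,0,0,0.1635,0.085,-0.482,-0.21,-0.016,0,0,0.1635,0.085,-0.482,-0.21,-0.016,0,0,0.1635])

```text
t: 2.65
tool_pos: [0.4588, -0.2647, 0.1683]
tool_rot: [2.571, 1.805, 0.001]
contact_force: [-0.2, 1.1, -0.5]
opening: 0.0848
grip_force: 0.0
```

Run:
```python
from h import *
import cv2
o=sensors.get_obs(); im=get_image("wrist")[:,:,::-1]
cv2.imwrite("pics/w2raw.png",im); cv2.imwrite("pics/w2.png",cv2.resize(im,(800,600),interpolation=cv2.INTER_CUBIC))
np.save("w2.npy",np.r_[o["tool_pos"],o["tool_rot"]])
```

```text
(no output)
```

View pics/w2.png

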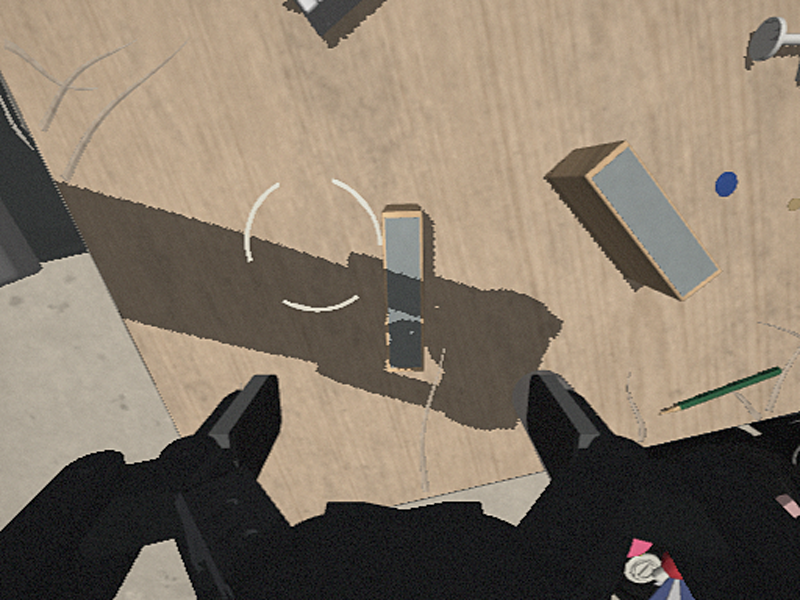

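Packer's top spans (383,212), (422,212), (424,370), (385,370), between the fingers and nearly aligned with them.

Run:
```python
from h import *
a=np.load("w2.npy");o=dict(tool_pos=a[:3],tool_rot=a[3:])
q=np.array([ray("wrist",(u+.5)*.64-.5,(v+.5)*.64-.5,.08,o) for u,v in [(383.5,212),(422,212),(424,370),(385.5,370)]])
e=q[0]+q[1]-q[2]-q[3];c=q.mean(0);y=np.arctan2(e[1],e[0])-np.pi/2
print(c,np.linalg.norm(e)/2,np.linalg.norm(q[1]+q[2]-q[0]-q[3])/2,np.degrees(y))
togo(np.r_[c[:2],.052],y)
```

```text
[ 0.45776419 -0.26576593  0.08      ] 0.10769123671624992 0.02539852170399275 -19.100718820364143
shift [-0.0018 -0.0006  0.1161] rot [ 0.    -0.    -0.012] q6 -0.32
```

In the tool's units: 0.116 m / 0.5 = 0.232, 0.1 m / 0.5 = 0.2, -0.012 rad / 4 = -0.003.

Emit:
jog_arm(deltas=[0.085,-0.004,-0.002,0.08,0,0,-0.003,0.085,-0.004,-0.002,0.16,0,0,-0.003,0.085,-0.004,-0.002,0.2,0,0,-0.003,0.085,-0.004,-0.002,0.232,0,0,-0.003,0.085,-0.004,-0.002,0.232,0,0,-0.003,0.06,-0.004,-0.002,0.232,0,0,-0.003,0.035,-0.004,-0.002,0.232,0,0,-0.003,0.02,-0.004,-0.002,0.232,0,0,-0.003,0.01,-0.004,-0.002,0.232,0,0,-0.003,0.01,-0.004,-0.002,0.232,0,0,-0.003,0.01,-0.004,-0.002,0.232,0,0,-0.003,0.01,-0.004,-0.002,0.232,0,0,-0.003], force=70)

```text
t: 3.7
tool_pos: [0.4573, -0.2671, 0.0524]
tool_rot: [2.56, 1.819, 0.0]
contact_force: [0.5, 0.1, -0.2]
opening: 0.0101
grip_force: 0.0
```

Fingers closed to 10 mm with no grip, so they missed the packer. Looking.

Run:
```python
from h import *
import cv2
o=sensors.get_obs(); print(o['opening'],o['grip_force'],o['tool_pos'])
im=get_image("wrist")[:,:,::-1]
im2=get_image("scene")[40:168,220:380,::-1]
cv2.imwrite("pics/w3.png",np.hstack([cv2.resize(im,(400,300)),cv2.resize(im2,(400,300),interpolation=cv2.INTER_CUBIC)]))
```

```text
0.010109675741612896 0.0 [ 0.45730914 -0.26709646  0.05240295]
```

View pics/w3.png

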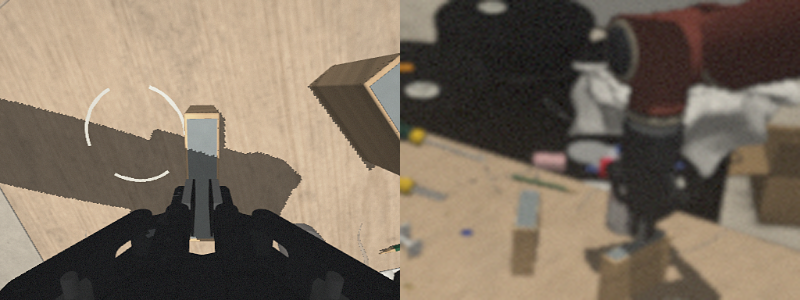

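Emit:
jog_arm(deltas=[0.005,0,0,0,0,0,0,0.005,0,0,0,0,0,0,0.005,0,0,0,0,0,0,0.005,0,0,0,0,0,0], force=70)

```text
t: 4.13
tool_pos: [0.4571, -0.2668, 0.0518]
tool_rot: [-2.561, -1.82, 0.0]
contact_force: [0.3, 0.1, 0.3]
opening: 0.0051
grip_force: 0.0
```

Run:
```python
from h import *
import cv2
im=get_image("wrist")[120:384,150:370,::-1]
cv2.imwrite("pics/w4.png",cv2.resize(im,(500,600),interpolation=cv2.INTER_CUBIC))
```

```text
(no output)
```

View pics/w4.png

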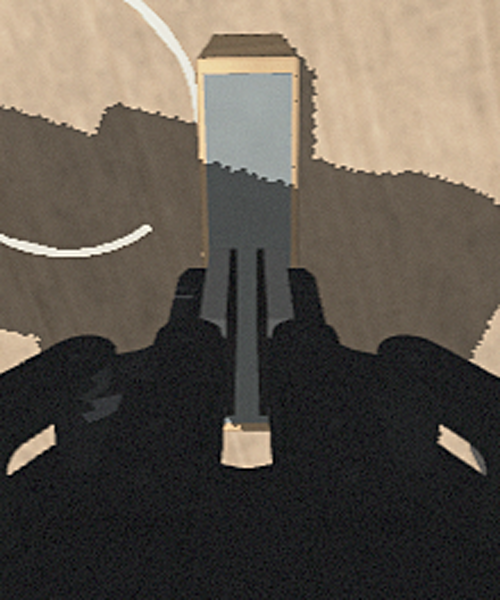

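The pads sit above the packer's top: geometry from the picture puts the tips about 45 mm behind the nominal TCP. I'll open, go down 32 mm (safe either way) and close by feel.

In the tool's units: 0.032 m / 0.5 = 0.064, 0.024 m / 0.5 = 0.048.

Emit:
jog_arm(deltas=[0.085,0,0,0,0,0,0,0.085,0,0,0,0,0,0,0.085,0,0,0,0,0,0,0.085,0,0,0,0,0,0,0.085,0,0,0,0,0,0,0.085,0,0,0,0,0,0,0.085,0,0,0.024,0,0,0,0.085,0,0,0.048,0,0,0,0.085,0,0,0.064,0,0,0,0.085,0,0,0.064,0,0,0], force=70)

```text
t: 5.02
tool_pos: [0.4549, -0.2652, 0.0163]
tool_rot: [-2.556, -1.817, 0.003]
contact_force: [-0.4, -0.4, -0.7]
opening: 0.0852
grip_force: 0.0
```

Emit:
jog_arm(deltas=[0.06,0,0,0,0,0,0,0.04,0,0,0,0,0,0,0.02,0,0,0,0,0,0,0.015,0,0,0,0,0,0,0.015,0,0,0,0,0,0,0.015,0,0,0,0,0,0,0.015,0,0,0,0,0,0])

```text
t: 5.6
tool_pos: [0.4578, -0.2673, 0.0208]
tool_rot: [2.559, 1.819, 0.001]
contact_force: [0.4, -0.6, 1.8]
opening: 0.0248
grip_force: 70.1
```

Gripped at 25 mm opening, so it is the 26 mm packer. Lift and work out the carry.

In the tool's units: -0.1 m / 0.5 = -0.2, -0.07 m / 0.5 = -0.14.

Emit:
jog_arm(deltas=[0.015,0,0,-0.06,0,0,0,0.015,0,0,-0.14,0,0,0,0.015,0,0,-0.2,0,0,0,0.015,0,0,-0.2,0,0,0,0.015,0,0,-0.2,0,0,0])

```text
t: 6.02
tool_pos: [0.4582, -0.2677, 0.122]
tool_rot: [2.557, 1.818, 0.002]
contact_force: [-0.1, 0.3, -2.1]
opening: 0.0244
grip_force: 69.9
```

```bash
python3 -c "
from h import *
togo([.4828,-.0015,.12],np.radians(17.4))"
```

```text
shift [ 0.2595 -0.0643  0.0014] rot [ 0.003  0.003 -0.639] q6 -0.33
```

In the tool's units: 0.2595 m / 0.5 = 0.519, 0.23 m / 0.5 = 0.46, -0.639 rad / 4 = -0.1598.

Emit:
jog_arm(deltas=[0.015,0.066,-0.016,0,0,0,-0.02,0.015,0.132,-0.032,0,0,0,-0.04,0.015,0.2,-0.05,0,0,0,-0.06,0.015,0.266,-0.066,0,0,0,-0.08,0.015,0.332,-0.082,0,0,0,-0.1,0.015,0.4,-0.1,0,0,0,-0.12,0.015,0.46,-0.114,0,0,0,-0.14,0.015,0.519,-0.1286,0,0,0,-0.1598,0.015,0.519,-0.1286,0,0,0,-0.1598,0.015,0.519,-0.1286,0,0,0,-0.1598,0.015,0.519,-0.1286,0,0,0,-0.1598,0.015,0.519,-0.1286,0,0,0,-0.1598])

```text
t: 7.02
tool_pos: [0.4809, -0.0014, 0.1186]
tool_rot: [-1.861, -2.529, 0.002]
contact_force: [0.3, 0.3, -1.1]
opening: 0.0247
grip_force: 69.8
```

Run:
```python
from h import *
import cv2
togo([.4828,-.0015,.12],np.radians(17.4))
o=sensors.get_obs(); im=get_image("wrist")[:,:,::-1]
print(o["tool_pos"],o["contact_force"],o["wrist_torque"])
np.save("w5.npy",np.r_[o["tool_pos"],o["tool_rot"]])
cv2.imwrite("pics/w5.png",cv2.resize(im[70:300,190:410],None,fx=3.4,fy=2.6,interpolation=cv2.INTER_CUBIC))
```

```text
shift [-0.0007  0.0018 -0.0014] rot [-0.002 -0.001 -0.001] q6 -0.46
[ 0.48086752 -0.0014105   0.11861106] [ 0.32847711  0.2939815  -1.09318573] [-0.03848166 -0.00367307  0.02009921]
```

View pics/w5.png

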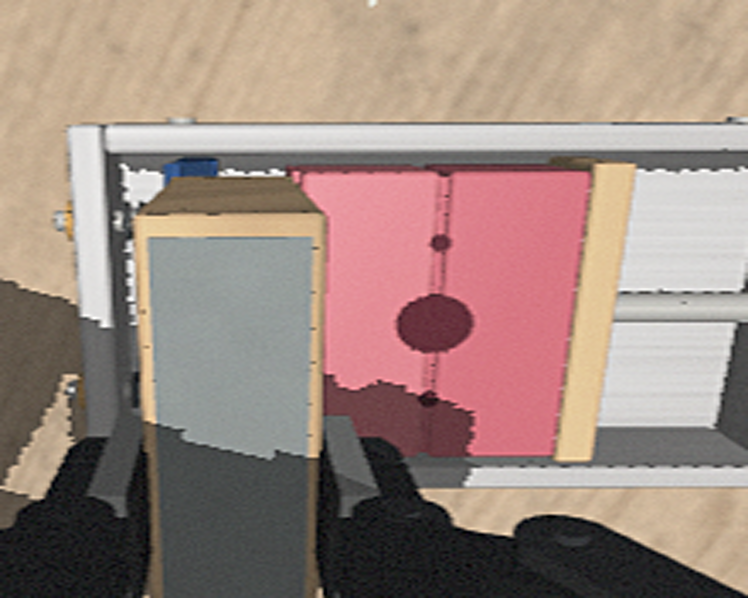

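Run:
```python
from h import *
a=np.load("w5.npy");o=dict(tool_pos=a[:3],tool_rot=a[3:])
f=lambda u,v,z: ray("wrist",190+(u+.5)/3.4-.5,70+(v+.5)/2.6-.5,z,o)
yaw=np.radians(17.4);ex=np.array([np.cos(yaw),np.sin(yaw),0]);ey=np.array([-ex[1],ex[0],0])
c=np.array([.5439,.0175,0])
def bx(n,u,v,z): p=f(u,v,z)-c; print(n,round(p@ex*1e3,1),round(p@ey*1e3,1))
bx("wall corner out",69,125,.046); bx("wall in",106,128,.046)
bx("board top front",217,160,.052); bx("mould top corner",302,170,.05)
for x in(137,325): bx("packer top far",x,212,.178)
for x in(165,288): bx("packer bottom far",x,178,.098)
bx("plate +",632,163,.05)
p=a[:3]-c; print("TCP",p@ex,p@ey)
```

```text
wall corner out -110.1 70.6
wall in -100.3 69.6
board top front -70.8 59.1
mould top corner -48.2 55.6
packer top far -78.9 57.5
packer top far -54.2 57.5
packer bottom far -81.1 56.8
packer bottom far -54.6 56.8
plate + 39.0 58.0
TCP -0.06580314412233929 0.0008041245756435422
```

In the tool's units: 0.054 m / 0.5 = 0.108, 0.05 m / 0.5 = 0.1.

Emit:
jog_arm(deltas=[0.015,-0.004,0.003,0.03,0,0,0,0.015,-0.004,0.003,0.06,0,0,0,0.015,-0.004,0.003,0.088,0,0,0,0.015,-0.004,0.003,0.1,0,0,0,0.015,-0.004,0.003,0.108,0,0,0,0.015,-0.004,0.003,0.108,0,0,0,0.015,-0.004,0.003,0.108,0,0,0])

```text
t: 7.65
tool_pos: [0.4841, -0.0025, 0.0664]
tool_rot: [1.86, 2.531, 0.0]
contact_force: [0.2, -0.2, -1.7]
opening: 0.0247
grip_force: 69.7
```

Create s.py:
```python
from h import *
o=sensors.get_obs();yaw=np.radians(17.4);ex=np.array([np.cos(yaw),np.sin(yaw),0]);ey=np.array([-ex[1],ex[0],0])
p=o["tool_pos"]-[.5439,.0175,0];f=o["contact_force"];m=o["wrist_torque"]
print("box x %.1f y %.1f z %.1f mm; F x %.1f y %.1f z %.1f; M about y %.2f z %.2f; open %.1f t %.1f"%(*(1e3*np.r_[p@ex,p@ey,p[2]]),f@ex,f@ey,f[2],m@ey,m[2],o["opening"]*1e3,o["t"]))
```

```bash
python3 s.py
```

```text
box x -63.1 y -1.2 z 66.4 mm; F x 0.1 y -0.2 z -1.7; M about y 0.04 z -0.02; open 24.7 t 7.7
```

Bottom is about 46 mm up and touching nothing. Feeling for the mould face along +x.

In the tool's units: 0.001 m / 0.5 = 0.002, 0.0005 m / 0.5 = 0.001.

Emit:
jog_arm(deltas=[0.015,0,0.001,0,0,0,0,0.015,0,0.002,0,0,0,0,0.015,0,0.002,0,0,0,0])

```text
t: 7.9
tool_pos: [0.4854, -0.0018, 0.0668]
tool_rot: [1.858, 2.531, 0.001]
contact_force: [-0.8, -0.5, -2.1]
opening: 0.0248
grip_force: 69.7
```

```bash
python3 s.py
```

```text
box x -61.6 y -1.0 z 66.8 mm; F x -0.9 y -0.2 z -2.1; M about y 0.01 z 0.01; open 24.8 t 7.9
```

Emit:
jog_arm(deltas=[0.015,0,0.001,0,0,0,0,0.015,0,0.002,0,0,0,0,0.015,0,0.002,0,0,0,0])

```text
t: 8.15
tool_pos: [0.4857, -0.0015, 0.066]
tool_rot: [1.859, 2.532, -0.0]
contact_force: [0.2, -0.2, -1.0]
opening: 0.0249
grip_force: 69.7
```

```bash
python3 s.py
```

```text
box x -61.2 y -0.7 z 66.0 mm; F x 0.1 y -0.2 z -1.0; M about y 0.09 z 0.01; open 24.9 t 8.2
```

In the tool's units: 0.001 m / 0.5 = 0.002, 0.0005 m / 0.5 = 0.001.

Emit:
jog_arm(deltas=[0.015,0,0.001,0,0,0,0,0.015,0,0.002,0,0,0,0,0.015,0,0.002,0,0,0,0])

```text
t: 8.4
tool_pos: [0.4859, -0.0013, 0.0659]
tool_rot: [-1.859, -2.531, 0.002]
contact_force: [-4.6, -0.7, 1.1]
opening: 0.0244
grip_force: 70.2
```

```bash
python3 s.py
```

```text
box x -61.0 y -0.6 z 65.9 mm; F x -4.6 y 0.7 z 1.1; M about y 0.92 z -0.17; open 24.4 t 8.4
```

Mould felt at TCP x ≈ −61, so its face is about −48 and the gap about 22 mm; the 26 mm packer fits with about 4 mm of press. Back off 1 mm and push down.

In the tool's units: 0.014 m / 0.5 = 0.028, 0.008 m / 0.5 = 0.016.

Emit:
jog_arm(deltas=[0.015,0,-0.002,0,0,0,0,0.015,0,-0.002,0.008,0,0,0,0.015,0,-0.002,0.016,0,0,0,0.015,0,-0.002,0.024,0,0,0,0.015,0,-0.002,0.028,0,0,0,0.015,0,-0.002,0.028,0,0,0])

```text
t: 8.9
tool_pos: [0.4853, -0.0028, 0.0544]
tool_rot: [1.858, 2.533, -0.006]
contact_force: [-8.7, -4.8, 9.8]
opening: 0.0244
grip_force: 72.9
```

```bash
python3 s.py
```

```text
box x -61.9 y -1.8 z 54.4 mm; F x -9.8 y -2.0 z 9.8; M about y 1.94 z 0.06; open 24.4 t 8.9
```

In the tool's units: 0.006 m / 0.5 = 0.012, 0.003 m / 0.5 = 0.006.

Emit:
jog_arm(deltas=[0.015,0,-0.002,0,0,0,0,0.015,0,-0.003,0,0,0,0,0.015,0,-0.003,0.006,0,0,0,0.015,0,-0.003,0.012,0,0,0,0.015,0,-0.003,0.012,0,0,0])

```text
t: 9.32
tool_pos: [0.4849, -0.0024, 0.0465]
tool_rot: [1.858, 2.531, 0.0]
contact_force: [-3.2, -2.8, 2.7]
opening: 0.0246
grip_force: 71.7
```

```bash
python3 s.py
```

```text
box x -62.3 y -1.4 z 46.5 mm; F x -3.8 y -1.7 z 2.7; M about y 0.48 z 0.07; open 24.6 t 9.3
```

In the tool's units: 0.014 m / 0.5 = 0.028, 0.012 m / 0.5 = 0.024.

Emit:
jog_arm(deltas=[0.015,0,-0.0014,0.006,0,0,0,0.015,0,-0.0014,0.012,0,0,0,0.015,0,-0.0014,0.018,0,0,0,0.015,0,-0.0014,0.024,0,0,0,0.015,0,-0.0014,0.028,0,0,0,0.015,0,-0.0014,0.028,0,0,0])

```text
t: 9.82
tool_pos: [0.4842, -0.0018, 0.0314]
tool_rot: [1.859, 2.531, 0.003]
contact_force: [5.7, 0.4, -2.5]
opening: 0.0244
grip_force: 71.1
```

```bash
python3 s.py
```

```text
box x -62.7 y -0.6 z 31.4 mm; F x 5.6 y -1.4 z -2.5; M about y -0.92 z 0.14; open 24.4 t 9.8
```

Emit:
jog_arm(deltas=[0.015,0,0,0.004,0,0,0,0.015,0,0,0.006,0,0,0,0.015,0,0,0.006,0,0,0])

```text
t: 10.07
tool_pos: [0.4839, -0.002, 0.0288]
tool_rot: [1.859, 2.532, 0.001]
contact_force: [3.9, 1.1, -2.1]
opening: 0.0245
grip_force: 71.3
```

```bash
python3 s.py
```

```text
box x -63.0 y -0.7 z 28.8 mm; F x 4.0 y -0.1 z -2.1; M about y -1.00 z 0.11; open 24.5 t 10.1
```

In the tool's units: 0.0015 m / 0.5 = 0.003, 0.001 m / 0.5 = 0.002.

Emit:
jog_arm(deltas=[0.015,0,0.001,0.002,0,0,0,0.015,0,0.001,0.003,0,0,0,0.015,0,0.001,0.003,0,0,0])

```text
t: 10.32
tool_pos: [0.4842, -0.0019, 0.0286]
tool_rot: [-1.859, -2.532, 0.0]
contact_force: [-0.0, 1.6, 6.4]
opening: 0.0246
grip_force: 72.6
```

```bash
python3 s.py
```

```text
box x -62.8 y -0.6 z 28.6 mm; F x 0.4 y 1.6 z 6.4; M about y -0.18 z 0.11; open 24.6 t 10.3
```

Emit:
jog_arm(deltas=[0.015,0,0,0.002,0,0,0,0.015,0,0,0.003,0,0,0,0.015,0,0,0.003,0,0,0])

```text
t: 10.57
tool_pos: [0.4845, -0.0018, 0.0285]
tool_rot: [-1.859, -2.532, 0.0]
contact_force: [-4.3, 4.0, 15.3]
opening: 0.0246
grip_force: 73.6
```

```bash
python3 s.py
```

```text
box x -62.5 y -0.7 z 28.5 mm; F x -2.9 y 5.1 z 15.3; M about y 0.52 z 0.09; open 24.6 t 10.6
```

Home on the floor: z stops at 28.5 while Fz rises. Release, rise and check.

In the tool's units: -0.15 m / 0.5 = -0.3, -0.13 m / 0.5 = -0.26.

Emit:
jog_arm(deltas=[0.015,0,0,-0.002,0,0,0,0.03,0,0,-0.002,0,0,0,0.045,0,0,-0.002,0,0,0,0.06,0,0,-0.002,0,0,0,0.06,0,0,-0.002,0,0,0,0.06,0,0,-0.002,0,0,0,0.06,0,0,-0.04,0,0,0,0.06,0,0,-0.1,0,0,0,0.06,0,0,-0.18,0,0,0,0.06,-0.06,0,-0.26,0,0,0,0.06,-0.1,0,-0.3,0,0,0,0.06,-0.1,0,-0.3,0,0,0,0.06,-0.1,0,-0.3,0,0,0,0.06,-0.1,0,-0.3,0,0,0])

```text
t: 11.73
tool_pos: [0.4982, -0.0495, 0.1748]
tool_rot: [-1.859, -2.53, 0.001]
contact_force: [-0.0, 0.7, -0.8]
opening: 0.0602
grip_force: 0.0
```

Run:
```python
from h import *
import cv2
o=sensors.get_obs(); im=get_image("wrist")[:,:,::-1]
np.save("w6.npy",np.r_[o["tool_pos"],o["tool_rot"]]); cv2.imwrite("pics/w6raw.png",im)
cv2.imwrite("pics/w6.png",cv2.resize(im[40:240,180:380],None,fx=4,fy=3,interpolation=cv2.INTER_CUBIC))
```

View pics/w6.png

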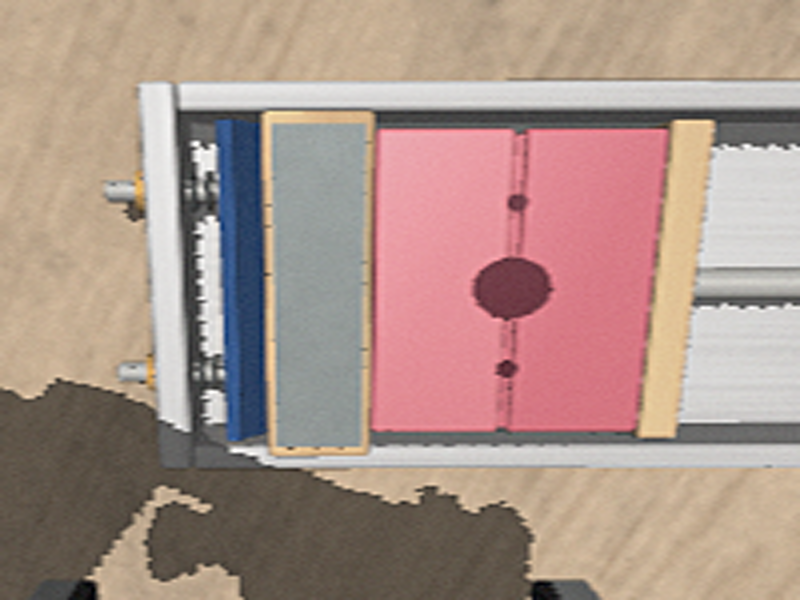

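Packer top (262–375, 112–455) sits between the pressed-back board and the mould, parallel to them. A numeric check for uprightness and mould shift:

Run:
```python
from h import *
yaw=np.radians(17.4);ex=np.array([np.cos(yaw),np.sin(yaw),0]);ey=np.array([-ex[1],ex[0],0])
def run(fn,pts,x0,y0,sx,sy):
    a=np.load(fn);o=dict(tool_pos=a[:3],tool_rot=a[3:])
    L=None
    for n,u,v,z in pts:
        p=ray("wrist",x0+(u+.5)/sx-.5,y0+(v+.5)/sy-.5,z,o)-[.5439,.0175,0]; print(n,z,round(p@ex*1e3,1),round(p@ey*1e3,1))
run("w6.npy",[("wall c",139,84,.046),("wall c2",162,467,.046),("P",262,112,.088),("P",375,112,.088),("P",370,455,.088),("P",268,455,.088),("mould back top",668,128,.05),("mould back bot",637,431,.05),("board top back",218,121,.052),("board top back",229,441,.052)],180,40,4,3)
print("before")
run("w1.npy",[("mould back top",701,88,.05),("mould back bot",661,523,.05),("board top back",161,75,.052),("board top back",171,538,.052)],205,108,5,4.5)
```

```text
wall c 0.046 -110.5 69.6
wall c2 0.046 -109.9 -70.2
P 0.088 -76.4 55.3
P 0.088 -50.6 55.3
P 0.088 -50.1 -53.3
P 0.088 -76.3 -53.3
mould back top 0.05 28.2 54.9
mould back bot 0.05 29.4 -54.2
board top back 0.052 -89.6 56.9
board top back 0.052 -89.2 -57.9
before
mould back top 0.05 28.7 55.7
mould back bot 0.05 29.6 -53.6
board top back 0.052 -84.4 58.4
board top back 0.052 -84.4 -57.1
```

```bash
python3 -c "
from station import ctrl, workorder, sensors, get_image, camera_params
print(workorder.finish_job())"
```

```text
the job is handed in; nothing more can be done
None
```

The 26 mm packer is home on the box floor, holding the blue board pressed back about 5 mm with no sign that the mould shifted; the job was handed in at about 12 s with the other packers, bottles and jar never touched.

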